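# Release the latched key of the switch box

## Robot

A 6-joint arm with a two-finger parallel gripper is mounted at the origin on a cart in front of the work surface, level with it; the furniture and walls round the work are solid. World frame = base frame: x ahead of the robot, y to its left, z up, the work surface at z = 0. Lengths are in m, angles in rad, forces in N, time in s.
With the tool pointing down it reaches from about 0.25 to 0.8 m from the base axis. Payload 8.5 kg.
Tool frame: the origin (TCP) lies between the finger pads; the fingertips stand 25 mm ahead of it and the grasp point (between the pads) lies 6 mm ahead of it; z points along the fingers, y is the direction in which the jaws open and shut (so a half turn about z gives the same grasp; the last joint's range is limited). The gripper opens to 85 mm and grips with 20 to 120 N. Pads are 22 mm wide; open, the fingers measure 114 mm over their backs; the gripper's body (76 mm by 85 mm) begins 54 mm behind the grasp point. The pads swing forward as they close: fully open they stand 13 mm farther back than shut.
Start: joints at [1.301, 0.238, -0.013, 1.319, 0, 1.571], TCP at [0.14, 0.506, 0.224] pointing down, gripper open.
Joint ranges: [-2.66, 2.66], [-1.03, 1.9], [-1.14, 1.46], [-1.82, 2.27], [-1.45, 1.34], [-3.14, 3.14]. Speed limits (rad/s): [2.22, 2.22, 2.79, 3.14, 3.14, 3.14].

## Interface

Orientations are given as [roll, pitch, yaw] about the fixed x, y, z axes, in that order (R = Rz(yaw) Ry(pitch) Rx(roll)).
In Python, from cell import env gives the robot as it stands.
- The arm moves only by the tool drive_tool, never from a script. Its argument "motion" is text: rows parted by semicolons, each of 4 numbers parted by spaces: the shift along the tool's x, y, z in m, then the turn about the tool's z in rad. In form: dx dy dz roll; .... A call has 1 to 8 rows; each row shifts and turns the commanded pose from where the row before left it, along the tool's axes as they then stand; what a row does not reach is not made up. A row lasts 1/8 s, in which the tool goes at most 62.5 mm and 10.7 degrees, less where a joint would pass 70% of its speed; a pose out of reach is approached as far as the arm can. A call with a gripper value outside its range is refused whole. "jaw" is the gripper's target within -1 to 1 (shut at 1, half-way at 0, fully open at -1), set as the call begins (left out, the last holds). The fingers move at their own pace and stop on an object; "grip_force" is the grip in N (left out, the last holds). Time passes only in rows, so rows that do not move let the fingers close. It gives the time, the measured TCP pose, the force and the opening at its end, in the units of the state.
- env.state(): the state, without advancing time (a new reading comes with each control period).
- env.get_image(name): name is "side" or "top"; returns the picture (420x560x3 uint8, red, green, blue); there is no depth.
- env.camera_params(name): a dict with "camera_matrix" (3x3 intrinsics, pixels), "D" ([k1, k2, p1, p2, k3] as OpenCV has them; the pictures are not rectified), "world_to_cam" (4x4, takes a point from world to camera coordinates). Camera axes: x right, y up, looking along -z (the intrinsics and any distortion apply to the point x, -y, -z); pixel columns grow to the right and rows downward; lengths in m; the calibration is good to about 2 mm. A picture is of the moment at which its call begins. camera_params takes no time and is no camera call.
- env.hand_in(): hands the job in, once; it reports no verdict.
The state is a dict: "time_s": time; "joint_pos": joint angles; "joint_vel": joint speeds; "joint_efforts": joint torques, N m; "tool_pos": TCP position; "tool_rot": TCP orientation; "force": force on the tool from outside, world axes, zero at the start; "ft_torque": the same for the moment, N m; "finger_gap": finger opening in m.
Only numpy, scipy, OpenCV 4.12 (cv2) and the standard library are available. Lean on these libraries where they do the work, as an engineer would, in place of code of your own. Each camera call takes 0.05 s, during which the arm holds its last target.

## Task

One of the four identical white keys on the grey switch box has been left switched on: it is latched down, only slightly lower than the others. Find it, for instance by tapping the keys lightly with the closed fingertips, then press it down fully and let go so that it unlatches and springs up level with the rest. Do not press any of the raised keys home, leave the jigger, mug and wooden mould where they stand, and finish clear of everything.

Things in the scene. Friction and masses are not known exactly. Their poses are not given: they have to be found in the camera images.
- key_box: Grey switch box fixed to the table, 100 x 232 x 46 mm, dark face plate on top. Origin at the centre of its underside; x axis points away from the robot (turned by up to 0.35 rad), the row of four keys runs along its y axis, z up. White key caps 28 x 28 mm, 46 mm apart, each in a thin black frame 3 mm high. A raised cap stands 14 mm above the face plate, the latched one about 3 mm lower.
- place_1 (a point): The key place that is leftmost seen from the robot, at y = +0.069 m in the box's frame: fixed point of the box, on the key's centre line, at the height of a raised key's top (60 mm above the table). Whichever key is here moves straight down by up to 9 mm (top then 5 mm above the face plate) against a spring of about 2 N plus 0.6 N per mm of travel, 7.4 N at the bottom.
- place_2 (a point): The key place that is second from the left, at y = +0.023 m in the box's frame: fixed point of the box, on the key's centre line, at the height of a raised key's top (60 mm above the table). Whichever key is here moves straight down by up to 9 mm (top then 5 mm above the face plate) against a spring of about 2 N plus 0.6 N per mm of travel, 7.4 N at the bottom.
- place_3 (a point): The key place that is third from the left, at y = -0.023 m in the box's frame: fixed point of the box, on the key's centre line, at the height of a raised key's top (60 mm above the table). Whichever key is here moves straight down by up to 9 mm (top then 5 mm above the face plate) against a spring of about 2 N plus 0.6 N per mm of travel, 7.4 N at the bottom.
- place_4 (a point): The key place that is rightmost, at y = -0.069 m in the box's frame: fixed point of the box, on the key's centre line, at the height of a raised key's top (60 mm above the table). Whichever key is here moves straight down by up to 9 mm (top then 5 mm above the face plate) against a spring of about 2 N plus 0.6 N per mm of travel, 7.4 N at the bottom.
- down_key (a joint): Travel in m of the key that is latched at the start, in whichever of the four places it is: 0 fully up, 0.009 fully pressed; about 0.003 while latched. Its latch lets go once it is pressed past about 0.0055; when let go it then rises to 0 and stays up. It cannot latch again.
- up_key_a (a joint): Travel in m of one of the three raised keys, in an unknown place: 0 up, 0.009 fully pressed. It springs back when let go. A light tap moves it 1 to 4 mm; past 6 mm it counts as pressed home, a mistake.
- up_key_b (a joint): Travel in m of one of the three raised keys, in an unknown place: 0 up, 0.009 fully pressed. It springs back when let go. A light tap moves it 1 to 4 mm; past 6 mm it counts as pressed home, a mistake.
- up_key_c (a joint): Travel in m of one of the three raised keys, in an unknown place: 0 up, 0.009 fully pressed. It springs back when let go. A light tap moves it 1 to 4 mm; past 6 mm it counts as pressed home, a mistake.
- jigger: Steel double-cone jigger, 44 mm across, 108 mm tall, standing loose beyond the left end of the box. Origin at the centre of its underside.
- mug: White mug, about 92 mm across, 127 mm with its handle, 95 mm tall, standing loose beyond the right end of the box. Origin under its middle.
- mould: Carved wooden press mould, a block 58 x 160 x 27 mm, lying loose behind the box (on its far side). Origin at the centre of its underside.

How it is judged:
By the outcome, as a careful person would: the job done as asked, in the order asked, and still so for the second after the job is handed in, with the robot touching nothing.
It also fails if it takes over 51 s, if anything falls off the work surface, if the arm or the gripper's body presses on something with over 40 N, if the wrist force passes 120 N, or if a joint passes its speed limit or range.

## Working session

There is one attempt and no reset: what is moved stays moved. The work goes in short steps, Python scripts to look and compute and a tool call to move; the robot and the scene stay as the last step left them, time stands still between calls to the robot, and variables do not carry over. Pictures are saved under pics/ and viewed, and the job is handed in when it is done.

Besides the shell and the picture viewer there is one more tool, called after "Emit:" as name(argument=value, ...) on one line, values as JSON. drive_tool: Moves the arm, as the interface text tells. Its arguments: {"type":"object","properties":{"motion":{"type":"string"},"jaw":{"type":"number"},"grip_force":{"type":"number"}},"required":["motion"]}

```bash
mkdir -p pics; python3 - <<'E'
from cell import env
import cv2,numpy as np
for n in("top","side"):
    im=env.get_image(n); cv2.imwrite(f"pics/{n}0.png",im[:,:,::-1])
    p=env.camera_params(n); print(n,p)
print(env.state())
E
```

```text
top {'camera_matrix': array([[466.96439712,   0.        , 282.31666637],
       [  0.        , 466.96439712, 214.51255545],
       [  0.        ,   0.        ,   1.        ]]), 'D': array([-0.05183206,  0.        ,  0.        ,  0.        ,  0.        ]), 'world_to_cam': array([[-0.02874566, -0.99958224,  0.00300546,  0.08089872],
       [ 0.99409618, -0.02827293,  0.10475413, -0.52792844],
       [-0.10462539,  0.00599894,  0.99449361, -0.90548549],
       [ 0.        ,  0.        ,  0.        ,  1.        ]])}
side {'camera_matrix': array([[434.87302095,   0.        , 275.7966417 ],
       [  0.        , 434.87302095, 206.61727137],
       [  0.        ,   0.        ,   1.        ]]), 'D': array([0.01477257, 0.        , 0.        , 0.        , 0.        ]), 'world_to_cam': array([[-0.96939043, -0.24548228,  0.00454361,  0.54378339],
       [ 0.09938216, -0.37539606,  0.92152102, -0.08495853],
       [-0.22451142,  0.89376521,  0.38830191, -0.87305565],
       [ 0.        ,  0.        ,  0.        ,  1.        ]])}
{'time_s': 0.1, 'joint_pos': array([ 1.30098437e+00,  2.38702112e-01, -1.41572546e-02,  1.31921296e+00,
        1.06598364e-05,  1.57081389e+00]), 'joint_vel': array([-8.20180778e-04, -2.45320346e-03,  2.08844748e-03, -1.20415321e-03,
       -8.01714917e-05, -9.59616730e-04]), 'joint_efforts': array([-7.30152660e-04, -5.39725614e+01,  3.46996450e+01,  1.34536365e-02,
       -1.46116378e-05, -1.99409334e-05]), 'tool_pos': array([0.13983349, 0.50563761, 0.22355667]), 'tool_rot': array([-3.14031666e+00, -1.06374131e-05,  2.87176311e+00]), 'force': array([-0.14798962,  0.30526394, -0.18945394]), 'ft_torque': array([ 0.0447335 , -0.03676053,  0.00190888]), 'finger_gap': 0.08525859564728827}
```

View pics/top0.png

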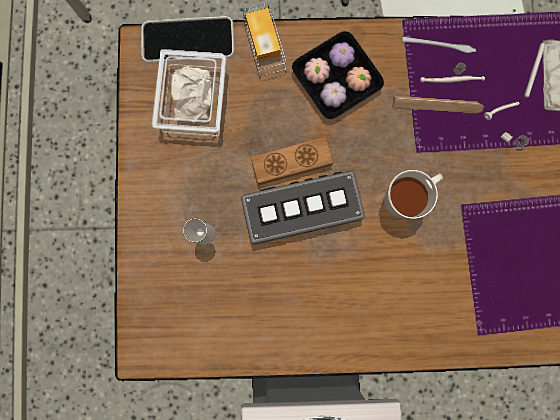

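View pics/side0.png

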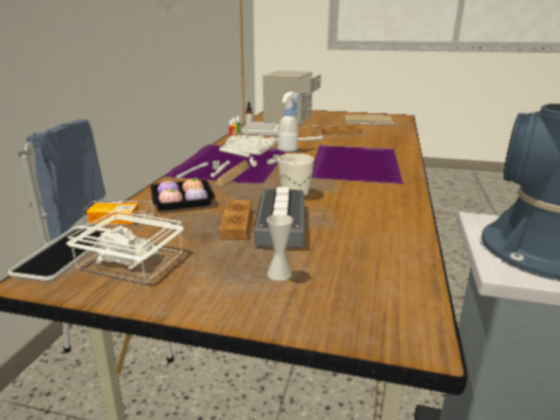

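The top view shows the four white caps at about (268,213), (291,209), (315,204) and (338,198). The jigger is at (195,230), the mug at (412,195) and the mould at (292,162). The side view shows the row end-on, with the jigger in front of the box.

```bash
cat > h.py <<'E'
import cv2,numpy as np
from cell import env
def ray(n,uv,z):
    p=env.camera_params(n);K=p["camera_matrix"];D=p["D"];T=p["world_to_cam"]
    q=cv2.undistortPoints(np.array(uv,float).reshape(-1,1,2),K,D).reshape(-1,2)
    d=np.c_[q[:,0],-q[:,1],-np.ones(len(q))]@T[:3,:3]
    c=-T[:3,:3].T@T[:3,3]
    return c+d*((z-c[2])/d[:,2])[:,None]
def proj(n,P):
    p=env.camera_params(n);K=p["camera_matrix"];D=p["D"];T=p["world_to_cam"]
    c=np.array(P)@T[:3,:3].T+T[:3,3]; c=c*[1,-1,-1]
    return cv2.projectPoints(c.reshape(-1,1,3),np.zeros(3),np.zeros(3),K,D)[0].reshape(-1,2)
E
python3 - <<'E'
from h import *
im=cv2.imread("pics/top0.png"); 
roi=np.zeros(im.shape[:2],np.uint8); roi[175:235,245:362]=1
m=((im.min(2)>170)&(roi>0)).astype(np.uint8)
n,l,s,c=cv2.connectedComponentsWithStats(m)
k=[i for i in range(1,n) if s[i,4]>60]
print(s[k],c[k])
g=im.astype(float).min(2)
P=ray("top",c[k],0.06);P=P[np.argsort(-P[:,1])];print(P)
ctr=P.mean(0);d=P[0]-P[3];print(ctr,np.linalg.norm(d)/3,"yaw",np.arctan2(-d[0],d[1]))
for q in P: print("tool pts",q)
print(proj("side",P))
x=cv2.resize(im[170:240,235:375],None,fx=5,fy=5,interpolation=cv2.INTER_CUBIC);cv2.imwrite("pics/z.png",x)
x=cv2.resize(cv2.imread("pics/side0.png")[170:290,230:330],None,fx=5,fy=5,interpolation=cv2.INTER_CUBIC);cv2.imwrite("pics/zs.png",x)
print("mug/jig",ray("top",[[412,195]],0.095),ray("top",[[195,230]],0.108))
E
```

```text
[[330 190  16  16 188]
 [307 195  16  16 188]
 [284 201  16  15 190]
 [261 206  16  16 188]] [[337.56914894 197.35638298]
 [314.44680851 202.78723404]
 [291.38421053 207.91578947]
 [268.2606383  213.15425532]]
[[ 0.5300217   0.09299555  0.06      ]
 [ 0.53892628  0.04809342  0.06      ]
 [ 0.54764909  0.00318184  0.06      ]
 [ 0.55699491 -0.04203944  0.06      ]]
[0.543398   0.02555784 0.06      ] 0.045900863058760184 yaw 0.19715493059789727
tool pts [0.5300217  0.09299555 0.06      ]
tool pts [0.53892628 0.04809342 0.06      ]
tool pts [0.54764909 0.00318184 0.06      ]
tool pts [ 0.55699491 -0.04203944  0.06      ]
[[279.44464163 212.46187299]
 [280.39955496 203.88067611]
 [281.35179167 196.05105987]
 [281.99545319 188.80337548]]
mug/jig [[ 0.55272553 -0.17736361  0.095     ]] [[0.49773948 0.22602361 0.108     ]]
```

View pics/z.png

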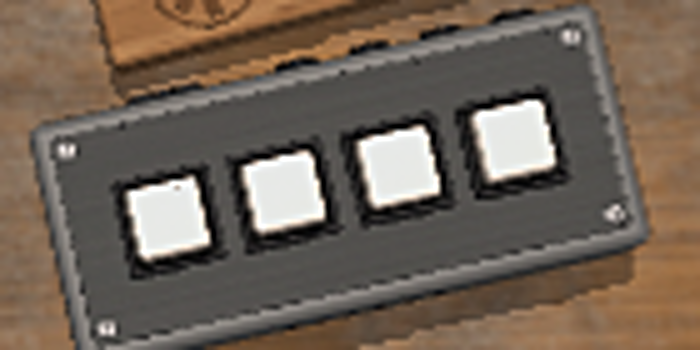

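View pics/zs.png

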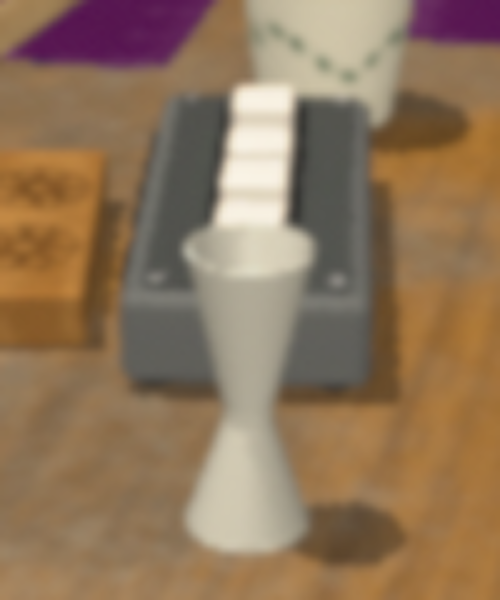

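I can't tell the latched key from the pictures, so I'll tap. First I shut the jaw and go above the row.

Emit:
drive_tool(motion="-0.045 -0.027 0 0; -0.045 -0.027 0 0; -0.045 -0.027 0 0; -0.045 -0.027 0 0; -0.045 -0.027 0 0; -0.045 -0.027 0 0; -0.045 -0.027 0 0; -0.045 -0.027 0 0", jaw=1, grip_force=20)

```text
time_s: 1.1
tool_pos: [0.4302, 0.2003, 0.224]
tool_rot: [-3.141, -0.0, 2.872]
force: [0.5, 0.4, -0.5]
finger_gap: -0.0001
```

Emit:
drive_tool(motion="-0.045 -0.027 0 0; -0.045 -0.027 0 0; 0 0 0 -0.16; 0 0 0 -0.16; 0 0 0 -0.147; 0 0 0 0; 0 0 0 0")

```text
time_s: 1.98
tool_pos: [0.5016, 0.1258, 0.2239]
tool_rot: [-3.141, -0.0, -2.947]
force: [0.7, 0.5, 0.1]
finger_gap: 0.0001
```

```bash
cat > st.py <<'E'
from h import *
import sys
from scipy.spatial.transform import Rotation as R
s=env.state(); rot=R.from_euler("xyz",s["tool_rot"]).as_matrix()
print("t",s["time_s"],"pos",s["tool_pos"].round(4),"rot",s["tool_rot"].round(4),"F",s["force"].round(2),"gap",s["finger_gap"],"q",s["joint_pos"].round(3))
P=np.array([[.53,.093],[.5389,.0481],[.5476,.0032],[.557,-.042]])
for q in P: print("to key (tool axes)",(rot.T@(np.array([*q,.1])-s["tool_pos"])).round(4))
E
python3 st.py
```

```text
t 1.975 pos [0.5016 0.1258 0.2239] rot [-3.1415e+00 -4.0000e-04 -2.9475e+00] F [0.7  0.53 0.09] gap 0.00014773799089733096 q [ 0.246  0.225 -0.032  1.315 -0.     0.052]
to key (tool axes) [-0.0216 -0.0377  0.1239]
to key (tool axes) [-0.0217 -0.0834  0.1239]
to key (tool axes) [-0.0216 -0.1292  0.124 ]
to key (tool axes) [-0.0221 -0.1753  0.124 ]
```

Emit:
drive_tool(motion="-0.0216 -0.0377 0 0; 0 0 0.05 0; 0 0 0.05 0; 0 0 0.02 0; 0 0 0.006 0; 0 0 0.0 0; 0 0 0 0; 0 0 0 0")

```text
time_s: 2.98
tool_pos: [0.5308, 0.0932, 0.099]
tool_rot: [-3.141, 0.002, -2.945]
force: [-0.2, 0.1, -0.2]
finger_gap: -0.0001
```

```bash
python3 st.py; python3 - <<'E'
from h import *
im=env.get_image("top")[:,:,::-1]
x=cv2.resize(im[150:260,210:380],None,fx=4,fy=4);cv2.imwrite("pics/t1.png",x)
im=env.get_image("side")[:,:,::-1]
x=cv2.resize(im[140:290,220:350],None,fx=4,fy=4);cv2.imwrite("pics/s1.png",x)
E
```

```text
t 2.975 pos [0.5308 0.0932 0.099 ] rot [-3.1414e+00  1.6000e-03 -2.9446e+00] F [-0.22  0.11 -0.16] gap -9.044015488024259e-05 q [ 0.174  0.332 -0.214  1.023 -0.    -0.023]
to key (tool axes) [ 0.0009 -0.     -0.001 ]
to key (tool axes) [ 0.0009 -0.0458 -0.001 ]
to key (tool axes) [ 0.0012 -0.0915 -0.0009]
to key (tool axes) [ 0.0008 -0.1377 -0.0009]
```

View pics/s1.png

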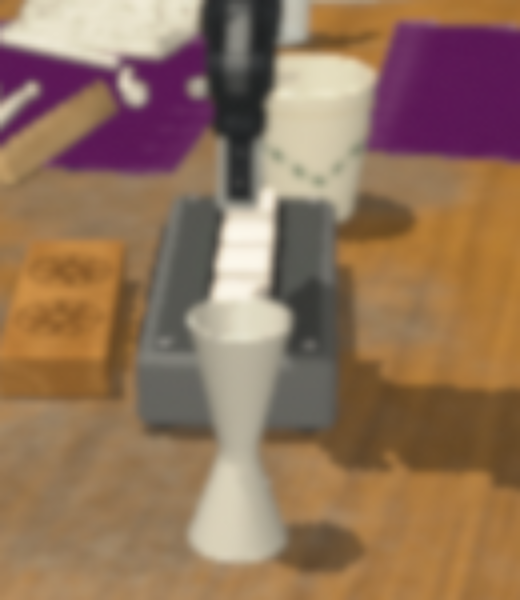

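View pics/t1.png

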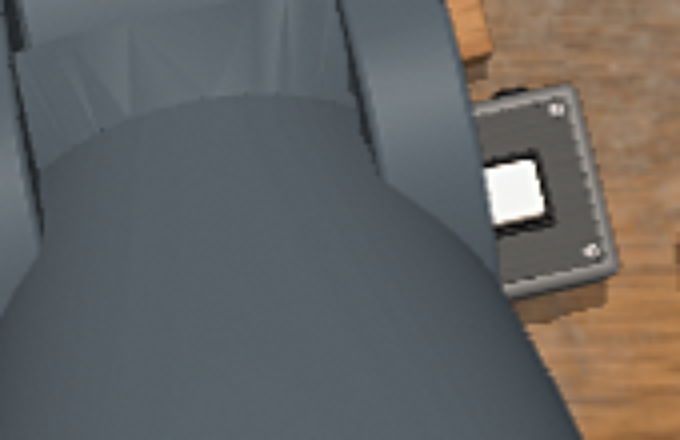

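```bash
python3 - <<'E'
from h import *
for z in (.06,.074,.085,.099,.12): print(z,proj("side",[[.5308,.0932,z]]),proj("side",[[.557,-.042,z]]))
print((240/4+220,205/4+140))
E
```

```text
0.06 [[279.04955585 212.46163036]] [[281.98938216 188.80891897]]
0.074 [[279.10106566 206.1236208 ]] [[282.05040426 183.14027809]]
0.085 [[279.14200096 201.08856494]] [[282.0988385  178.64297534]]
0.099 [[279.19470154 194.60874257]] [[282.16111425 172.86301946]]
0.12 [[279.27504393 184.73532563]] [[282.2558827  164.07290806]]
(280.0, 191.25)
```

```bash
python3 - <<'E'
from h import *
im=env.get_image("side")[:,:,::-1]
a=cv2.imread("pics/side0.png")
x=np.hstack([cv2.resize(q[150:230,245:320],None,fx=5,fy=7,interpolation=cv2.INTER_CUBIC) for q in (a,im)]);cv2.imwrite("pics/d1.png",x)
E
```

```text
(no output)
```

View pics/d1.png

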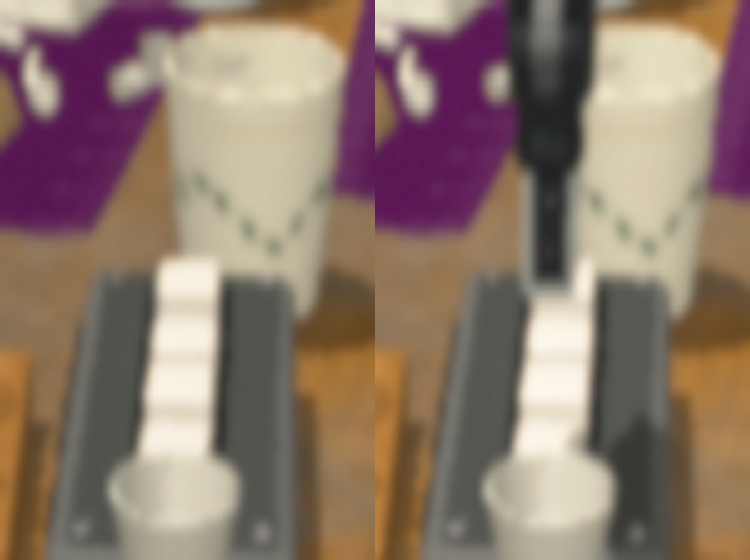

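The side view shows the dark fingertip ending near (280,192). For a tip over place 1 that is about 30 mm higher than the nominal 25 mm offset gives. I'll settle it by touch, going down in small steps.

Emit:
drive_tool(motion="0.001 0 0.005 0; 0 0 0.003 0; 0 0 0.002 0; 0 0 0 0; 0 0 0 0")

```text
time_s: 3.75
tool_pos: [0.5293, 0.0928, 0.0881]
tool_rot: [-3.141, 0.0, -2.944]
force: [-0.8, -0.6, 0.3]
finger_gap: 0.0
```

Emit:
drive_tool(motion="0 0 0.001 0; 0 0 0 0; 0 0 0 0")

```text
time_s: 4.12
tool_pos: [0.5293, 0.0929, 0.0871]
tool_rot: [-3.142, 0.0, -2.944]
force: [-0.4, 0.1, 0.7]
finger_gap: -0.0
```

Emit:
drive_tool(motion="0 0 0.001 0; 0 0 0 0; 0 0 0 0")

```text
time_s: 4.5
tool_pos: [0.5293, 0.0928, 0.0861]
tool_rot: [-3.141, -0.0, -2.944]
force: [-0.4, 0.3, -0.4]
finger_gap: 0.0001
```

Force noise is about ±0.7 N, which is small enough against the 2 N preload. I'll keep going down in 1 mm steps.

Emit:
drive_tool(motion="0 0 0.001 0; 0 0 0 0; 0 0 0 0")

```text
time_s: 4.88
tool_pos: [0.5293, 0.0928, 0.0851]
tool_rot: [-3.141, -0.0, -2.944]
force: [0.0, 0.1, -0.1]
finger_gap: 0.0
```

Emit:
drive_tool(motion="0 0 0.001 0; 0 0 0 0; 0 0 0 0")

```text
time_s: 5.25
tool_pos: [0.5292, 0.0929, 0.0841]
tool_rot: [-3.142, -0.0, -2.944]
force: [-0.7, -0.7, -0.0]
finger_gap: -0.0
```

Emit:
drive_tool(motion="0 0 0.001 0; 0 0 0 0; 0 0 0 0")

```text
time_s: 5.62
tool_pos: [0.5292, 0.0929, 0.0831]
tool_rot: [-3.142, -0.0, -2.944]
force: [-0.2, 0.3, -0.4]
finger_gap: -0.0001
```

```bash
python3 - <<'E'
from h import *
im=env.get_image("side")[:,:,::-1]
x=cv2.resize(im[150:230,240:340],None,fx=7,fy=7,interpolation=cv2.INTER_CUBIC);cv2.imwrite("pics/d2.png",x)
print(env.state()["force"],env.state()["tool_pos"])
E
```

```text
[-0.79144266 -0.09081361 -0.72556005] [0.52926069 0.09287124 0.08311411]
```

View pics/d2.png

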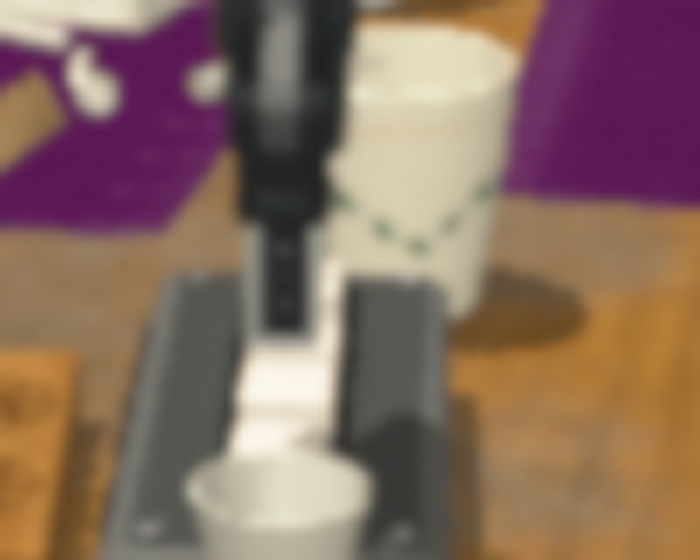

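Emit:
drive_tool(motion="0 0 0.001 0; 0 0 0 0; 0 0 0 0")

```text
time_s: 6.05
tool_pos: [0.5292, 0.0928, 0.0821]
tool_rot: [-3.142, -0.0, -2.944]
force: [-0.6, 0.1, -0.3]
finger_gap: -0.0002
```

Emit:
drive_tool(motion="0 0 0.001 0; 0 0 0 0; 0 0 0 0")

```text
time_s: 6.42
tool_pos: [0.5293, 0.0928, 0.0811]
tool_rot: [-3.142, -0.0, -2.944]
force: [-0.4, -0.1, -0.6]
finger_gap: -0.0002
```

Emit:
drive_tool(motion="0 0 0.001 0; 0 0 0 0; 0 0 0 0")

```text
time_s: 6.8
tool_pos: [0.5292, 0.0928, 0.0801]
tool_rot: [-3.141, -0.0, -2.944]
force: [-0.1, 0.5, 0.2]
finger_gap: 0.0001
```

Emit:
drive_tool(motion="0 0 0.001 0; 0 0 0 0; 0 0 0 0")

```text
time_s: 7.18
tool_pos: [0.5292, 0.0929, 0.0791]
tool_rot: [-3.142, -0.0, -2.944]
force: [0.5, 0.3, 0.6]
finger_gap: 0.0002
```

```bash
python3 - <<'E'
from h import *
print(ray("side",[[293,207],[300,212],[300,216]],.046),ray("side",[[325,240],[320,255]],0))
# jigger: base and shadow
print(ray("top",[[205,253],[400,228]],0))
for y,z in((.107,.06),(.107,.07),(.107,.08),(.107,.09),(.06,.054)): print(y,z,proj("side",[[.529,y,z]]))
im=env.get_image("top")[:,:,::-1]
cv2.imwrite("pics/t2.png",im)
im=env.get_image("side")[:,:,::-1]
cv2.imwrite("pics/s2.png",im)
x=cv2.resize(im[160:260,250:350],None,fx=6,fy=6,interpolation=cv2.INTER_CUBIC);cv2.imwrite("pics/d3.png",x)
E
```

```text
[[0.51602891 0.02544002 0.046     ]
 [0.49591996 0.04833618 0.046     ]
 [0.4918452  0.06877735 0.046     ]] [[0.43658928 0.07422295 0.        ]
 [0.43682563 0.13998059 0.        ]]
[[ 0.45840524  0.22573755  0.        ]
 [ 0.49811346 -0.17590571  0.        ]]
0.107 0.06 [[278.27861276 215.21697152]]
0.107 0.07 [[278.31242922 210.64383357]]
0.107 0.08 [[278.34655738 206.02968332]]
0.107 0.09 [[278.38100191 201.37391989]]
0.06 0.054 [[283.61594036 209.05756222]]
```

View pics/t2.png

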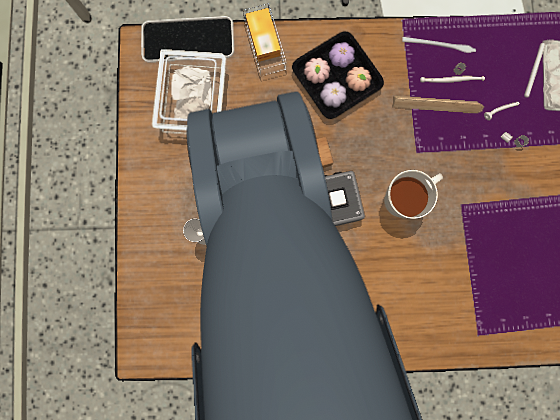

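View pics/s2.png

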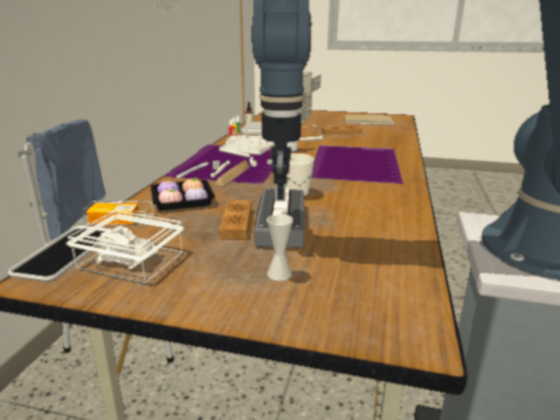

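View pics/d3.png

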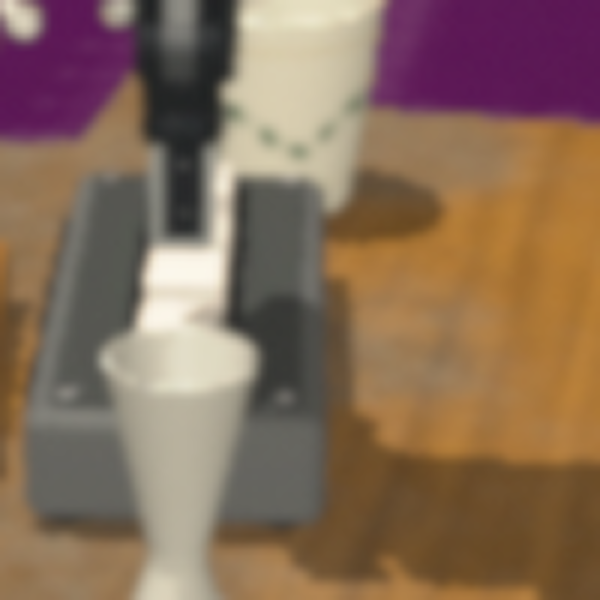

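No contact yet, and the picture agrees: the tip at about (281,200) is clear above the key. I'll go on in 2–3 mm steps, watching the force.

Emit:
drive_tool(motion="0 0 0.003 0; 0 0 0 0; 0 0 0 0")

```text
time_s: 7.65
tool_pos: [0.5292, 0.0928, 0.0761]
tool_rot: [-3.142, -0.0, -2.944]
force: [0.3, 0.4, -0.1]
finger_gap: -0.0001
```

Emit:
drive_tool(motion="0 0 0.002 0; 0 0 0 0; 0 0 0 0")

```text
time_s: 8.02
tool_pos: [0.5293, 0.0928, 0.0741]
tool_rot: [-3.141, -0.0, -2.944]
force: [0.3, 0.7, -0.5]
finger_gap: 0.0001
```

```bash
python3 - <<'E'
from h import *
s=env.state();print(s["tool_pos"],s["force"],s["ft_torque"],s["joint_efforts"])
im=env.get_image("side")[:,:,::-1]
x=cv2.resize(im[140:240,240:340],None,fx=6,fy=6,interpolation=cv2.INTER_CUBIC);cv2.imwrite("pics/d4.png",x)
E
```

```text
[0.52926164 0.0928243  0.07410507] [ 0.29912174  0.6584714  -0.5003314 ] [-0.03723087 -0.04263455  0.03162906] [ 9.92378264e-04 -5.82149792e+01  3.01522028e+01 -6.47360275e-05
 -5.89703232e-04 -2.11940255e-05]
```

View pics/d4.png

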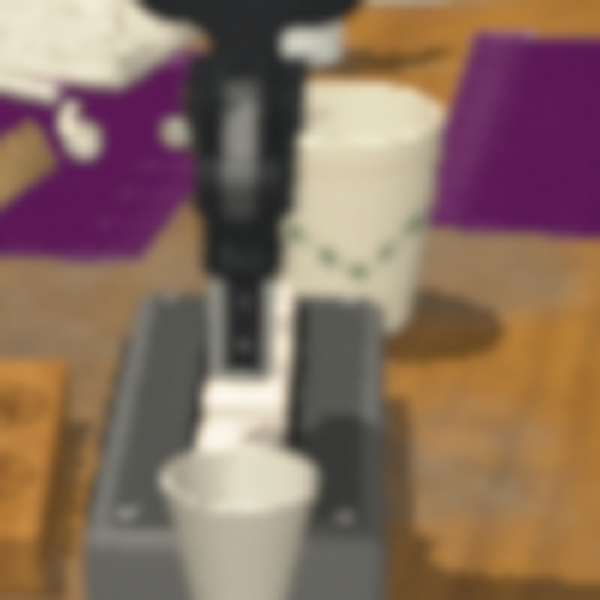

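```bash
python3 - <<'E'
from h import *
print(proj("side",[[.498,.226,.108],[.498,.226,0],[.5527,-.1774,.095],[.5527,-.1774,0],[0,0,0.1]]))
E
```

```text
[[279.34092995 218.81457844]
 [278.87952379 273.4686153 ]
 [296.00580368 158.36637112]
 [295.19500375 192.85766032]
 [561.2861584  202.84375841]]
```

Body and tip both sit consistently about 35 mm higher in the picture than nominal, so contact should come near TCP z ≈ 0.05. I'll continue carefully.

Emit:
drive_tool(motion="0 0 0.004 0; 0 0 0 0; 0 0 0 0")

```text
time_s: 8.45
tool_pos: [0.5292, 0.0928, 0.07]
tool_rot: [-3.141, -0.0, -2.944]
force: [0.6, -0.5, 0.4]
finger_gap: 0.0002
```

Emit:
drive_tool(motion="0 0 0.004 0; 0 0 0 0; 0 0 0 0")

```text
time_s: 8.82
tool_pos: [0.5292, 0.0928, 0.0661]
tool_rot: [-3.141, -0.0, -2.944]
force: [-0.0, -0.3, 0.1]
finger_gap: -0.0001
```

Emit:
drive_tool(motion="0 0 0.003 0; 0 0 0 0; 0 0 0 0")

```text
time_s: 9.2
tool_pos: [0.5292, 0.0928, 0.0631]
tool_rot: [-3.142, -0.0, -2.944]
force: [0.2, -0.2, 0.1]
finger_gap: 0.0
```

```bash
python3 - <<'E'
from h import *
s=env.state();print(s["tool_pos"],s["force"])
im=env.get_image("side")[:,:,::-1]
x=cv2.resize(im[140:240,240:340],None,fx=6,fy=6,interpolation=cv2.INTER_CUBIC);cv2.imwrite("pics/d5.png",x)
E
```

```text
[0.52924679 0.09284049 0.06309809] [ 0.17089039 -0.22579628  0.06576932]
```

View pics/d5.png

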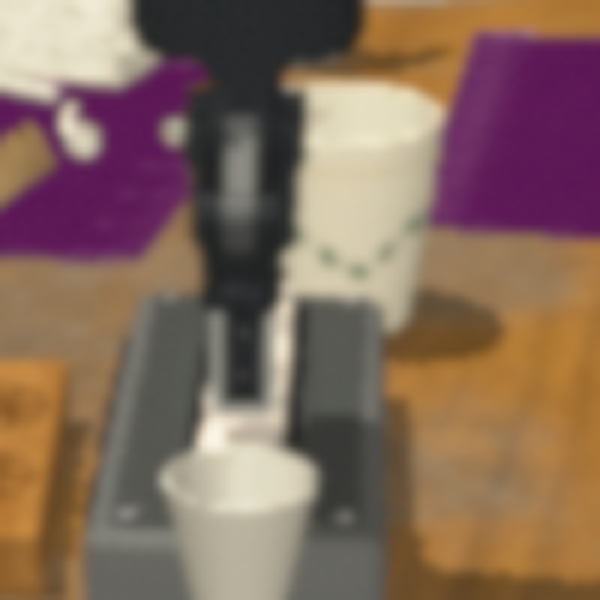

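The tip is now at about row 208, with its shadow falling on the near key, so 10–15 mm remain.

Emit:
drive_tool(motion="0 0 0.003 0; 0 0 0 0; 0 0 0 0")

```text
time_s: 9.62
tool_pos: [0.5292, 0.0928, 0.0601]
tool_rot: [-3.142, -0.0, -2.944]
force: [0.4, 0.2, 0.6]
finger_gap: 0.0002
```

Emit:
drive_tool(motion="0 0 0.003 0; 0 0 0 0; 0 0 0 0")

```text
time_s: 10.0
tool_pos: [0.5292, 0.0928, 0.0571]
tool_rot: [-3.142, -0.0, -2.944]
force: [-0.7, 0.3, -0.1]
finger_gap: -0.0001
```

Emit:
drive_tool(motion="0 0 0.002 0; 0 0 0 0; 0 0 0 0")

```text
time_s: 10.38
tool_pos: [0.5292, 0.0928, 0.0551]
tool_rot: [-3.141, -0.0, -2.944]
force: [0.2, -0.1, -0.5]
finger_gap: 0.0001
```

Emit:
drive_tool(motion="0 0 0.0015 0; 0 0 0 0; 0 0 0 0")

```text
time_s: 10.75
tool_pos: [0.5292, 0.0928, 0.0536]
tool_rot: [-3.142, -0.0, -2.944]
force: [0.2, 0.3, -0.2]
finger_gap: -0.0001
```

Emit:
drive_tool(motion="0 0 0.0015 0; 0 0 0 0; 0 0 0 0")

```text
time_s: 11.12
tool_pos: [0.5294, 0.0929, 0.0522]
tool_rot: [-3.142, 0.0, -2.944]
force: [-0.4, -0.3, 1.5]
finger_gap: -0.0001
```

Emit:
drive_tool(motion="0 0 0.001 0; 0 0 0 0; 0 0 0 0")

```text
time_s: 11.5
tool_pos: [0.5294, 0.0928, 0.0512]
tool_rot: [-3.141, 0.0, -2.944]
force: [0.7, 0.4, 3.0]
finger_gap: -0.0
```

```bash
python3 - <<'E'
from h import *
s=env.state();print(s["tool_pos"],s["force"])
im=env.get_image("side")[:,:,::-1]
x=cv2.resize(im[140:240,240:340],None,fx=6,fy=6,interpolation=cv2.INTER_CUBIC);cv2.imwrite("pics/d6.png",x)
E
```

```text
[0.52938912 0.092849   0.05119981] [0.66560506 0.41258147 3.01230086]
```

View pics/d6.png

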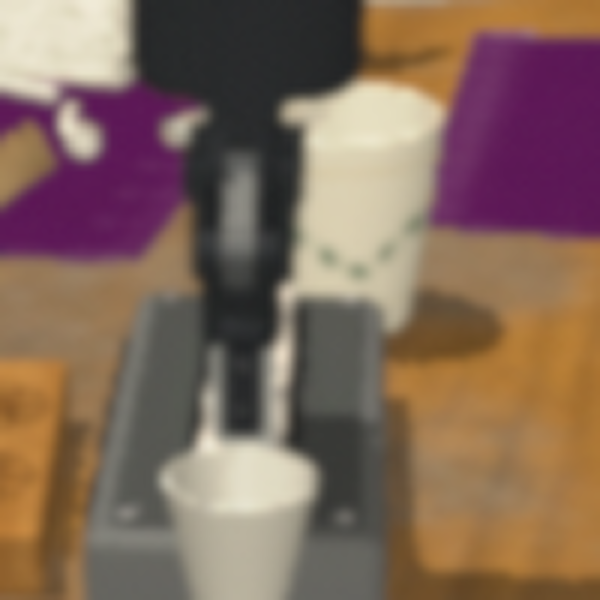

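Contact on key 1: 1.5 N at z 0.0522, 3.0 N at 0.0512. Now the same tap on key 2, noting its contact height.

Emit:
drive_tool(motion="0 0 -0.009 0; 0 -0.023 0 0; 0 -0.0229 0 0; 0 0 0.004 0; 0 0 0.0015 0; 0 0 0 0; 0 0 0 0")

```text
time_s: 12.42
tool_pos: [0.5381, 0.0484, 0.0547]
tool_rot: [3.142, -0.0, -2.944]
force: [-0.1, -0.4, 0.1]
finger_gap: -0.0001
```

Emit:
drive_tool(motion="0 0 0.0015 0; 0 0 0 0; 0 0 0 0")

```text
time_s: 12.8
tool_pos: [0.5382, 0.0479, 0.0531]
tool_rot: [-3.142, -0.0, -2.944]
force: [-0.5, 0.3, -0.5]
finger_gap: 0.0001
```

```bash
python3 st.py
```

```text
t 12.8 pos [0.5382 0.0479 0.0531] rot [-3.1415e+00 -1.0000e-04 -2.9443e+00] F [-0.51  0.29 -0.49] gap 0.00014627529132434132 q [ 0.089  0.377 -0.277  0.916 -0.    -0.109]
to key (tool axes) [-0.0008  0.0459 -0.0469]
to key (tool axes) [-0.0007  0.0001 -0.0469]
to key (tool axes) [-0.0004 -0.0456 -0.0469]
to key (tool axes) [-0.0008 -0.0918 -0.0469]
```

Emit:
drive_tool(motion="0 0 0.001 0; 0 0 0 0; 0 0 0 0")

```text
time_s: 13.18
tool_pos: [0.5383, 0.0479, 0.0522]
tool_rot: [-3.142, 0.0, -2.944]
force: [-0.5, 0.4, 3.2]
finger_gap: -0.0001
```

Emit:
drive_tool(motion="0 0 0.001 0; 0 0 0 0; 0 0 0 0")

```text
time_s: 13.55
tool_pos: [0.5383, 0.0478, 0.0512]
tool_rot: [-3.142, 0.0, -2.944]
force: [-0.6, 0.2, 2.4]
finger_gap: -0.0
```

Key 2 touches at the same height as key 1, so both are raised. Key 3 next.

Emit:
drive_tool(motion="0 0 -0.009 0; 0 -0.023 0 0; 0 -0.0227 0 0; 0 0 0.004 0; 0 0 0.003 0; 0 0 0 0; 0 0 0 0")

```text
time_s: 14.42
tool_pos: [0.5471, 0.0035, 0.0531]
tool_rot: [-3.142, -0.0, -2.944]
force: [-0.9, 0.2, 0.6]
finger_gap: 0.0001
```

Emit:
drive_tool(motion="0 0 0.001 0; 0 0 0 0; 0 0 0 0")

```text
time_s: 14.8
tool_pos: [0.5472, 0.0031, 0.0521]
tool_rot: [-3.141, 0.0, -2.944]
force: [0.6, -0.6, -0.5]
finger_gap: 0.0001
```

Emit:
drive_tool(motion="0 0 0.001 0; 0 0 0 0; 0 0 0 0")

```text
time_s: 15.18
tool_pos: [0.5472, 0.003, 0.0511]
tool_rot: [-3.142, -0.0, -2.944]
force: [0.0, 0.1, 0.1]
finger_gap: 0.0001
```

No contact on key 3 where keys 1 and 2 gave 2.4–3 N. I'll step down to find its contact height.

Emit:
drive_tool(motion="0 0 0.001 0; 0 0 0 0; 0 0 0 0")

```text
time_s: 15.55
tool_pos: [0.5472, 0.003, 0.0501]
tool_rot: [-3.142, -0.0, -2.944]
force: [-0.3, 0.4, 0.3]
finger_gap: 0.0002
```

Emit:
drive_tool(motion="0 0 0.001 0; 0 0 0 0; 0 0 0 0")

```text
time_s: 15.92
tool_pos: [0.5473, 0.003, 0.0493]
tool_rot: [-3.141, 0.0, -2.944]
force: [-0.8, 0.5, 4.8]
finger_gap: 0.0001
```

Key 3 is the latched one: 4.8 N at z 0.0493, about 3 mm lower. I'll press it home (9 mm travel ends near z 0.0434) and let go straight up.

Emit:
drive_tool(motion="0 0 0.002 0; 0 0 0.002 0; 0 0 0.0015 0; 0 0 0 0; 0 0 0 0")

```text
time_s: 16.55
tool_pos: [0.5473, 0.003, 0.0439]
tool_rot: [-3.141, 0.0, -2.944]
force: [-1.6, -0.2, 7.1]
finger_gap: -0.0
```

Emit:
drive_tool(motion="0 0 0.0005 0; 0 0 0.0005 0; 0 0 0 0; 0 0 0 0")

```text
time_s: 17.05
tool_pos: [0.5473, 0.003, 0.0437]
tool_rot: [-3.141, 0.001, -2.944]
force: [-5.1, -0.2, 15.1]
finger_gap: 0.0001
```

Emit:
drive_tool(motion="0 0 -0.003 0; 0 0 -0.003 0; 0 0 -0.004 0; 0 0 -0.005 0; 0 0 0 0; 0 0 0.003 0; 0 0 0.003 0; 0 0 0 0")

```text
time_s: 18.05
tool_pos: [0.5471, 0.003, 0.0514]
tool_rot: [-3.142, -0.0, -2.944]
force: [-0.3, 0.5, 3.4]
finger_gap: -0.0
```

It bottomed at 15 N, and after release a light re-tap finds key 3 at the raised height: 3.4 N at z 0.0514, where it gave nothing before. Now I retreat and look.

Emit:
drive_tool(motion="0 0 -0.03 0; 0 0 -0.05 0; 0 0 -0.05 0; 0 0 -0.05 0; 0.05 0 0 0; 0.05 0 0 0; 0.05 0 0 0; 0.05 0 0 0")

```text
time_s: 19.05
tool_pos: [0.3493, -0.0363, 0.2314]
tool_rot: [-3.141, -0.0, -2.944]
force: [-0.5, -0.6, 0.1]
finger_gap: -0.0002
```

Emit:
drive_tool(motion="0.03 0.04 0 0; 0.02 0.05 0 0; 0 0.055 0 0; 0 0.055 0 0; 0 0.055 0 0; 0 0.055 0 0; 0 0 0 0; 0 0 0 0")

```text
time_s: 20.05
tool_pos: [0.2409, 0.2577, 0.2313]
tool_rot: [-3.141, -0.001, -2.943]
force: [0.2, 0.0, -0.1]
finger_gap: -0.0
```

```bash
python3 - <<'E'
from h import *
s=env.state();print(s["time_s"],s["tool_pos"],s["force"])
t=env.get_image("top")[:,:,::-1]; sd=env.get_image("side")[:,:,::-1]
cv2.imwrite("pics/tf.png",t)
a=cv2.imread("pics/side0.png")
x=np.hstack([cv2.resize(q[170:230,255:315],None,fx=6,fy=9,interpolation=cv2.INTER_CUBIC) for q in (a,sd)]);cv2.imwrite("pics/sf.png",x)
a=cv2.imread("pics/top0.png")
d=np.abs(a.astype(int)-t).max(2)
for n,(r0,r1,c0,c1) in dict(jigger=(215,265,180,220),mug=(165,240,380,445),mould=(138,185,250,332),box=(170,245,240,365)).items(): print(n,(d[r0:r1,c0:c1]>40).sum())
E
```

```text
20.05 [0.24089568 0.25765656 0.23131707] [ 0.21897843  0.04932771 -0.11876022]
jigger 1
mug 0
mould 0
box 15
```

View pics/tf.png

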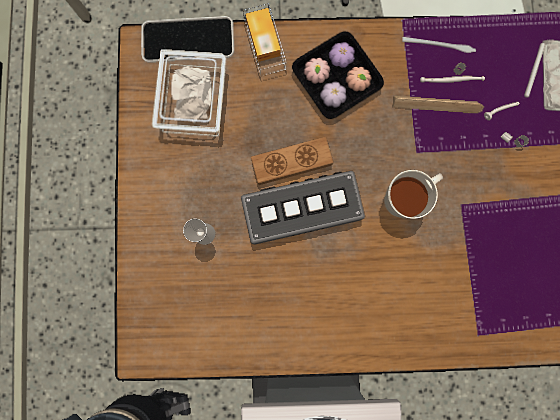

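View pics/sf.png

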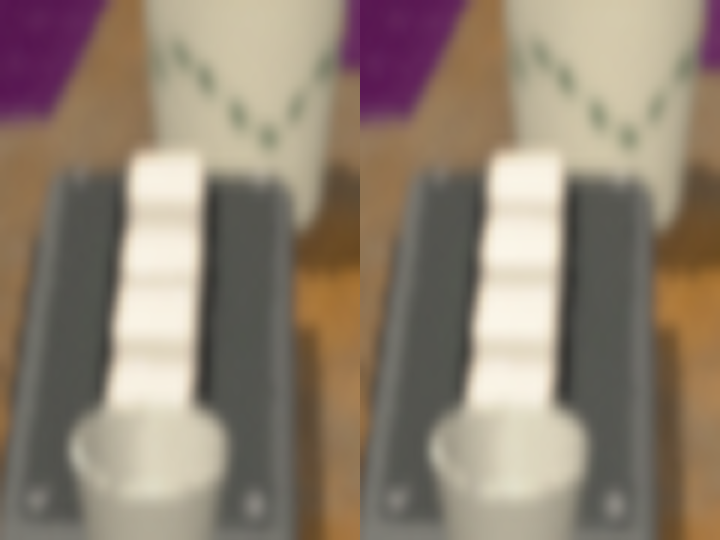

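The top view shows the jigger (195,230), mug (412,195) and mould (292,162) where they were, with the arm clear at the lower left. In the side view the third key now stands level: its dark step toward key 4 has shrunk, and the four caps are evenly spaced.

```bash
python3 -c "
from cell import env
print(env.hand_in())"
```

```text
the job is handed in; nothing more can be done
None
```

The latched key was the third from the left (place_3). I pressed it fully down and let go, and it now stands level with the others. I handed the job in at about 20 s.

- **Finding it:** keys 1 and 2 pushed back at a TCP height of about 52 mm. Key 3 first pushed back at about 49 mm, with 4.8 N. I did not tap key 4, since the 3 mm difference was clear.
- **Pressing it:** key 3 reached its stop at about 15 N. After release, a light re-tap found it at the raised height, 3.4 N at 51.4 mm. The taps on keys 1 and 2 went only about 1–1.5 mm deep.
- **Last checks:** pictures before and after show the jigger, mug and mould unmoved. The side view shows four evenly spaced caps. The arm ended clear of everything, with force readings near zero.
- **A disagreement:** contact came about 33 mm lower than the stated fingertip offset predicts. The side camera had shown this beforehand, so I relied on touch and on comparing the keys with each other.

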